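# Bring red's jar to the front and start the clock

## Task

It is red's turn in the board game: push the turntable round by the finger posts on its rim until the red jar stands at the front, in line with the black pointer tab, and leave it at rest there. Then press the red button on the yellow timer right down and let it come up again; do not press it before. Do not grasp or lift anything, do not touch the jars, which must ride round standing on the platter, and leave the timer and everything else where they are.

Things in the scene. Friction and masses are not known exactly. Their poses are not given: they have to be found in the camera images.
- carousel: Turntable with fixed grey foot; origin on the shelf under the turning axis; its -x axis points to the front, roughly towards the robot. On the foot turns a flat dark wooden disc (platter), radius 140 mm, top face 36 mm above the shelf. Six upright aluminium finger posts, 14 mm in diameter, stand on it on a circle of 130 mm radius, 60 degrees apart, tops 76 mm above the shelf.
- pointer (a point): Outer end of the flat black pointer tab that marks the front: 24 mm wide, 6 mm thick, fixed to the foot, sticking out from under the platter to 180 mm from the turning axis.
- platter (a joint): Angle (rad) of the platter, counter-clockwise positive seen from above; it turns endlessly. At 0 one of the six posts lies on the carousel's own +x axis; the posts are at platter + k x 60 degrees from that axis. It turns lightly (under 1 N at a post) and stops almost at once when no longer pushed.
- red_jar_mid (a point): Loose red jar with red lid, 44 mm in diameter, 45 mm high, standing on the platter between the axis and the posts (its axis 45 to 80 mm from the turning axis); the point is its centre, 22.5 mm above the platter's top. It rides round with the platter.
- blue_jar_mid (a point): Loose blue jar with blue lid, 44 mm in diameter, 45 mm high, standing on the platter between the axis and the posts (its axis 45 to 80 mm from the turning axis); the point is its centre, 22.5 mm above the platter's top. It rides round with the platter.
- green_jar_mid (a point): Loose green jar with green lid, 44 mm in diameter, 45 mm high, standing on the platter between the axis and the posts (its axis 45 to 80 mm from the turning axis); the point is its centre, 22.5 mm above the platter's top. It rides round with the platter.
- timer: Loose yellow plastic timer housing, 80 x 95 mm, 38 mm high, origin at the centre of its underside, z up.
- timer_button_top (a point): Centre of the top of the red push button (34 mm in diameter) on the timer, facing up.
- timer_button (a joint): Travel of the timer's button (m): 0 up, 0.006 fully down, which takes about 5 N; it springs back.
- coaster: Loose slate coaster, 100 x 100 x 6 mm, origin under its centre. Bystander.
- mat: Folded teal silicone rolling mat, 150 x 150 x 16 mm, origin under its centre. Bystander.
- tin: Aluminium pencil tin, shut, 77 x 197 mm, 33 mm high, origin under its centre. Bystander.
- die1: Loose wooden die, 34 mm cube, origin at the centre of its underside. Bystander.
- die2: Loose wooden die, 34 mm cube, origin at the centre of its underside. Bystander.
- die3: Loose wooden die, 34 mm cube, origin at the centre of its underside. Bystander.

How it is judged (in metres and radians):
On the way, in this order (a step that is already met when the one before it is completed fails the run):
1. the red jar is at the front, in line with the pointer, and the platter is at rest (y of red_jar_mid in the frame of carousel between -0.012 and 0.012 m and x of red_jar_mid in the frame of carousel below -0.04 m and velocity of joint platter between -0.05 and 0.05 rad/s), for 0.3 s.
2. the timer's button is pressed right down (y of red_jar_mid in the frame of carousel between -0.012 and 0.012 m and x of red_jar_mid in the frame of carousel below -0.04 m and value of joint timer_button above 0.0045 m), for 0.05 s.
At the end, for the whole second after the job is handed in: The red jar stands on the platter at the front with its axis within 12 mm of the pointer's centre line, the platter is at rest, all three jars stand upright on the platter, the timer's button is up again, the timer is within 25 mm and the other things within 20 mm of where they began (all of step 1 and horizontal distance between each of red_jar_mid, blue_jar_mid, green_jar_mid and carousel below 0.1 m and height (world z) of red_jar_mid between 0.053 and 0.064 m and angle between each of red_jar_mid, blue_jar_mid, green_jar_mid's own z axis and vertical below 0.15 rad and height (world z) of blue_jar_mid between 0.053 and 0.064 m and height (world z) of green_jar_mid between 0.053 and 0.064 m and value of joint timer_button below 0.0015 m and distance of timer from where it was at the start of the episode below 0.025 m and height (world z) of timer below 0.008 m and distance of each of die1, die2, die3, coaster, mat, tin from where it was at the start of the episode below 0.02 m); the robot touches nothing.
It fails at once if a jar is touched by the robot (contact force between any of red_jar, blue_jar, green_jar and the fingers above 0.5 N or contact force between any of red_jar, blue_jar, green_jar and the arm above 0.5 N).
It fails at once if a jar leaves the platter or tips (not (horizontal distance between each of red_jar_mid, blue_jar_mid, green_jar_mid and carousel below 0.1 m and height (world z) of red_jar_mid between 0.053 and 0.064 m and angle between each of red_jar_mid, blue_jar_mid, green_jar_mid's own z axis and vertical below 0.15 rad and height (world z) of blue_jar_mid between 0.053 and 0.064 m and height (world z) of green_jar_mid between 0.053 and 0.064 m)).
It fails at once if the button is pressed before the red jar is at the front (value of joint timer_button above 0.003 m and not (y of red_jar_mid in the frame of carousel between -0.012 and 0.012 m and x of red_jar_mid in the frame of carousel below -0.04 m)).
It fails at once if the timer is lifted, tipped or pushed away (height (world z) of timer above 0.01 m or angle between timer's own z axis and vertical above 0.2 rad or distance of timer from where it was at the start of the episode above 0.03 m).
It fails at once if a bystander is lifted or pushed about (distance of any of die1, die2, die3, coaster, mat, tin from where it was at the start of the episode above 0.02 m).
It also fails if it takes over 58 s, if anything falls off the work surface, if the arm or the gripper's body presses on something with over 40 N, if the wrist force passes 120 N, or if a joint passes its speed limit or range.

## Robot

A 6-joint arm with a two-finger parallel gripper is mounted at the origin on the work surface. World frame = base frame: x ahead of the robot, y to its left, z up, the work surface at z = 0. Lengths are in m, angles in degrees, forces in N, time in s.
With the tool pointing down it reaches from about 0.35 to 0.875 m from the base axis. Payload 4.2 kg.
Tool frame: the origin (TCP) lies midway between the tips of the shut fingers; the grasp point (between the pads) lies 19 mm behind it (r.grasp_offset is the distance from the TCP to the grasp point, in m); z points along the fingers, y is the line along which they close (so a half turn about z gives the same grasp; the last joint's range is limited). The gripper opens to 87 mm and grips with 3 to 60 N. Pads are 19 mm wide; open, the fingers measure 117 mm over their backs; the gripper's body (75 mm by 190 mm) begins 51 mm behind the grasp point.
Start: joints at [-50.615, 22.042, 0.453, 0, -68.411, -14.817], TCP at [0.26, -0.568, 0.223] pointing down, gripper open.
Joint ranges: [-179.83, 179.83], [-69.29, 118.12], [-61.27, 80.66], [-181.25, 117.63], [-171.15, -9.14], [-177.46, 177.46]. Speed limits (degrees/s): [159.86, 159.86, 180, 180, 180, 180].

## Interface

Orientations are given as [roll, pitch, yaw] about the fixed x, y, z axes, in that order (R = Rz(yaw) Ry(pitch) Rx(roll)).
In Python, from cell import r gives the robot as it stands.
- The arm moves only by the shell command python3 -m crank 'ROWS'. ROWS is JSON, a list of rows, each a list of 3 entries, a list of its own where there are three numbers: the shift along the tool's x, y, z each as a share of 0.15 m, from -1 to 1, then the turn about the tool's z as a share of pi/4 rad, from -1 to 1, then the gripper's target within -1 to 1 (fully open at 1, half-way at 0, shut at -1). A call has 1 to 12 rows; each row is the pose to reach, as a shift and turn from the pose commanded when the call began, along the tool's axes at that moment; what a row does not reach only later rows make up. A row lasts 1/12 s, in which the tool goes at most 41.7 mm and 7.16 degrees, less where a joint would pass 70% of its speed; a pose out of reach is approached as far as the arm can. A call with a number of a shift or a turn outside -1 to 1 is refused whole. A call with a gripper value outside its range is refused whole. The fingers move at their own pace and stop on an object; the grip force is fixed at half the most. Time passes only in rows, so rows that repeat a pose let the fingers close. It gives the time, the measured TCP pose, the force, the opening and the grip force at its end, in the units of the state.
- r.state(): the state, without advancing time (a new reading comes with each control period).
- r.get_image(name): name is "scene" or "side" or "wrist"; returns (picture, depth): 480x640x3 uint8, red, green, blue; 480x640 float32, m along the optical axis (not along the pixel's ray), 0 where there is no reading.
- r.calibration(name): a dict with "vertical_fov" (degrees; the focal length in pixels is half the picture's height over the tangent of half this angle, whatever the lens; pixels are square), "cx", "cy" (the principal point, pixels), "dist_coeffs" ([k1, k2, p1, p2, k3] as OpenCV has them; the pictures are not rectified), "origin" and "attitude" of the camera in the world. Camera axes: x right, y up, looking along -z (the intrinsics and any distortion apply to the point x, -y, -z); pixel columns grow to the right and rows downward; lengths in m; the calibration is good to about 2 mm. A picture is of the moment at which its call begins: read the wrist's pose just before it. calibration takes no time and is no camera call; for the wrist camera it gives the pose at the moment of the call.
- r.hand_in(): hands the job in; it is judged then, once.
The state is a dict: "time_s": time; "joints": joint angles; "joint_velocities": joint speeds; "tau": joint torques, N m; "tool_pos": TCP position; "tool_rot": TCP orientation; "force": force on the tool from outside, world axes, zero at the start; "ft_torque": the same for the moment, N m; "opening": finger opening in m; "grasp_force": force on a finger pad.
Only numpy, scipy, OpenCV 4.12 (cv2) and the standard library are available. Lean on these libraries where they do the work, as an engineer would, in place of code of your own. Each camera call takes 0.05 s, during which the arm holds its last target. There are 200 camera calls.

## Working session

There is one attempt and no reset: what is moved stays moved. The work goes in short steps, Python scripts to look and compute and a shell command to move; the robot and the scene stay as the last step left them, time stands still between calls to the robot, and variables do not carry over. Pictures are saved under pics/ and viewed, at most 10 in all, crops included, and the job is handed in when it is done.

```bash
mkdir -p pics; ls; cat > h.py <<'E'
import numpy as np,cv2
from cell import r
from scipy.spatial.transform import Rotation as R
def snap(n,f):
    c=r.calibration(n); im,d=r.get_image(n)
    cv2.imwrite(f'pics/{f}.png',im[:,:,::-1]); np.savez(f'pics/{f}.npz',im=im,d=d,c=np.array(c,dtype=object))
    return im,d,c
def load(f):
    z=np.load(f'pics/{f}.npz',allow_pickle=True); return z['im'],z['d'],z['c'].item()
def rot(c):
    a=np.array(c['attitude'],float)
    return a if a.shape==(3,3) else R.from_euler('xyz',a,degrees=True).as_matrix()
def ray(c,u,v):
    f=240/np.tan(np.radians(c['vertical_fov'])/2)
    K=np.array([[f,0,c['cx']],[0,f,c['cy']],[0,0,1]])
    p=cv2.undistortPoints(np.array([[[u,v]]],float),K,np.array(c['dist_coeffs'],float))[0,0]
    return rot(c)@np.array([p[0],-p[1],-1.])
def atz(c,u,v,z):
    w=ray(c,u,v);o=np.array(c['origin']);return o+w*(z-o[2])/w[2]
E
python3 - <<'E'
from h import *
for n in ['scene','side']:
    im,d,c=snap(n,n+'0'); print(c)
print(r.state())
E
```

```text
pics
{'vertical_fov': 47.664487707203115, 'cx': 318.1599234947939, 'cy': 231.70010964737713, 'dist_coeffs': array([-0.15390947,  0.        ,  0.        ,  0.        ,  0.        ]), 'origin': array([ 0.92567438, -0.6146379 ,  0.84692116]), 'attitude': array([43.39603068,  0.51034649, 28.47872262])}
{'vertical_fov': 48.381146111215216, 'cx': 320.83347565536843, 'cy': 234.85463793966542, 'dist_coeffs': array([-0.16317628,  0.        ,  0.        ,  0.        ,  0.        ]), 'origin': array([ 0.31969069, -0.97768617,  0.82035772]), 'attitude': array([ 54.66742827,  -1.12357003, -13.56057513])}
{'time_s': 0.1, 'joints': array([-5.06143404e+01,  2.20864515e+01,  3.85697861e-01, -2.61631506e-02,
       -6.84092440e+01, -1.48141224e+01]), 'joint_velocities': array([ 0.05617321, -0.08152997,  0.22235663,  0.15492282,  0.06990092,
        0.03275308]), 'tau': array([-7.03397200e-04, -3.91688490e+01,  1.87935179e+01,  4.23192322e+00,
        1.34807764e-02, -8.59063971e-05]), 'tool_pos': array([ 0.25965992, -0.56790855,  0.22155272]), 'tool_rot': array([ 1.79887441e+02, -4.62427536e-03, -1.55438109e+02]), 'force': array([0.54014904, 0.43117201, 0.28988928]), 'ft_torque': array([-0.03095659,  0.00820676,  0.00176948]), 'grasp_force': 0.0, 'opening': 0.08689389462468539}
```

View pics/scene0.png

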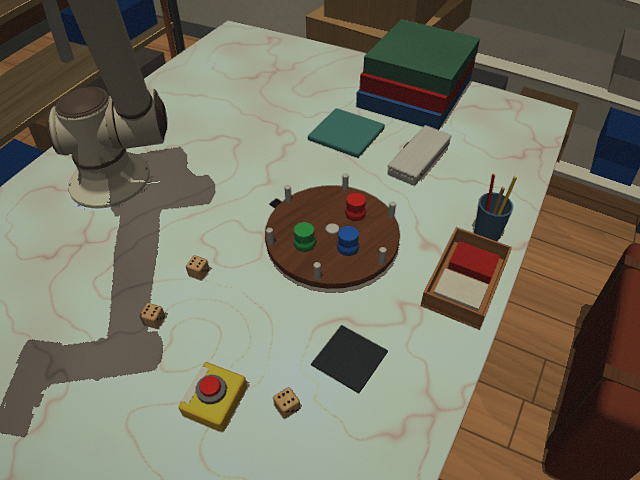

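View pics/side0.png

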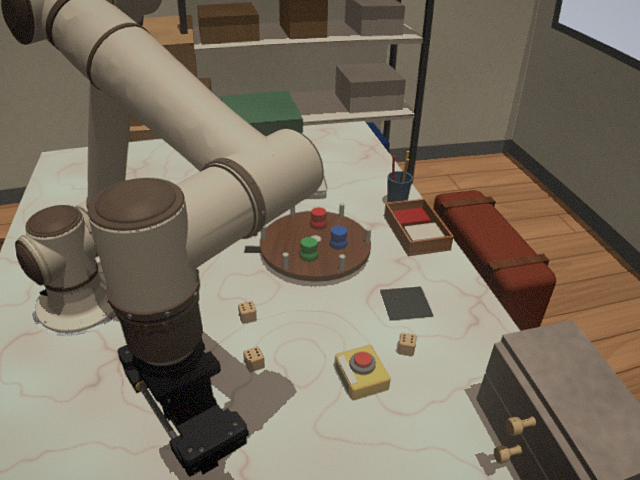

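The scene view shows the six posts around the platter, the pointer tab at about (275,203), the red jar at (356,199), and the timer button at (210,386). In the side view the pointer end is near (247,249). I'll work out positions from these pixels.

```bash
python3 - <<'E'
from h import *
im,d,c=load('scene0'); im2,d2,c2=load('side0')
np.set_printoptions(precision=4,suppress=True)
P=[atz(c,u,v,.076)[:2] for u,v in [(288,187),(345,177),(392,205),(383,250),(317,265),(269,231)]]
P=np.array(P);C=P.mean(0);print('C',C)
for p in P: print(p,np.linalg.norm(p-C),np.degrees(np.arctan2(*(p-C)[::-1])))
for n,u,v,z in [('red',356,198,.081),('blue',348,231,.081),('green',304,228,.081),('hub',332,229,.04),('ptr',272,203,.02),('btn',210,384,.045),('die',198,262,.034),('die',152,310,.034),('die',286,396,.034)]:
    p=atz(c,u,v,z)[:2];print(n,p,np.linalg.norm(p-C),np.degrees(np.arctan2(*(p-C)[::-1])))
p=atz(c2,246,249,.02)[:2];print('ptr side',p,np.degrees(np.arctan2(*(p-C)[::-1])))
print('btn side',atz(c2,363,359,.045), 'btn depth z')
def pt(c,d,u,v):
    return np.array(c['origin'])+ray(c,u,v)*d[v,u]
print(pt(c,d,210,384),pt(c2,d2,363,358),pt(c,d,356,198),pt(c,d,275,203))
cv2.imwrite('pics/c1.png',cv2.resize(im[165:300,245:425,::-1],None,fx=4.4,fy=4.4,interpolation=cv2.INTER_CUBIC))
E
```

```text
C [0.5781 0.071 ]
[0.4533 0.1076] 0.13008990906721735 163.68685335063853
[0.5457 0.1931] 0.12630686184615542 104.87193871290408
[0.6699 0.1602] 0.12795366090852608 44.185254416345366
[0.7033 0.0386] 0.1292856755401137 -14.539991496325623
[ 0.6105 -0.0526] 0.12776565406372195 -75.30610972819434
[ 0.4861 -0.0207] 0.12995919817487556 -135.08871386547366
red [0.5976 0.1394] 0.07111375503054608 74.05603270363676
blue [0.6246 0.0475] 0.05210101777931804 -26.770311049807766
green [0.5452 0.0145] 0.06545041887063469 -120.21345841963675
hub [0.577  0.0726] 0.0019775628142480292 124.40131613236515
ptr [0.4146 0.098 ] 0.16570903572492776 170.63273273601777
btn [ 0.5651 -0.3354] 0.4066039054512256 -91.83740441970895
die [ 0.3824 -0.1264] 0.27798183288255823 -134.7599413911009
die [ 0.3766 -0.2616] 0.3889329267809097 -121.20788870315688
die [ 0.6815 -0.2891] 0.3747163444838486 -73.9763269835566
ptr side [0.4027 0.0958] 171.94286352310516
btn side [ 0.5737 -0.3328  0.045 ] btn depth z
[ 0.5723 -0.341   0.0611] [ 0.5685 -0.3453  0.0629] [0.5971 0.1407 0.0796] [0.412  0.1132 0.006 ]
```

View pics/c1.png

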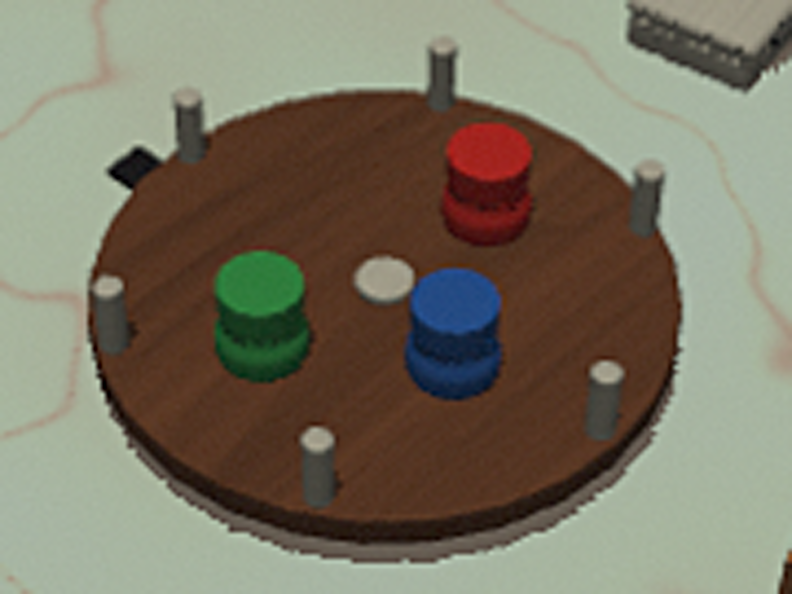

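The crop shows the pointer's outer end centred at about (123,158), which is full-image (273,201), lying low on the shelf. All six posts are clear of the jars.

```bash
cat >> h.py <<'E'
np.set_printoptions(precision=4,suppress=True)
def plan(wps):  # (x,y,z,yaw) world -> shares from present pose
    s=r.state();p=np.array(s['tool_pos']);y=s['tool_rot'][2]
    M=R.from_euler('xyz',s['tool_rot'],degrees=True).as_matrix()
    print('now',s['time_s'],p,np.array(s['tool_rot']))
    for w in wps:
        d=M.T@(np.array(w[:3])-p)/.15; t=-((w[3]-y+180)%360-180)/45
        print(np.round(d,3),round(t,3))
E
python3 - <<'E'
from h import *
im,d,c=load('scene0'); im2,d2,c2=load('side0')
C=np.array([.5781,.071])
for cc,u,v in [(c,273,201),(c2,246,249)]:
  for z in (.003,.006,.012):
    p=atz(cc,u,v,z)[:2];print('ptr',z,p,np.linalg.norm(p-C),np.degrees(np.arctan2(*(p-C)[::-1])))
def pt(c,d,u,v): return np.array(c['origin'])+ray(c,u,v)*d[v,u]
for u,v in [(275,200),(278,201),(274,203)]: print(pt(c,d,u,v))
print('btn',[pt(c,d,210+i,384+j)[2] for i,j in ((-5,0),(5,0),(0,4),(0,-4))],atz(c,210,384,.062),atz(c2,363,357,.062))
print('cup',pt(c,d,493,200),'die',pt(c,d,287,395))
plan([(.48,-.33,.2,-177),(.575,-.065,.2,-177)])
E
```

```text
ptr 0.003 [0.4026 0.1193] 0.181986134397823 164.61329696310239
ptr 0.006 [0.4045 0.1167] 0.1795126082048288 165.25872266154556
ptr 0.012 [0.4082 0.1115] 0.1746367836978552 166.6039929288784
ptr 0.003 [0.4045 0.1186] 0.1800241392396547 164.65375454000366
ptr 0.006 [0.4042 0.1146] 0.17930316105356595 165.92016736221035
ptr 0.012 [0.4036 0.1066] 0.17812698450097386 168.48061276174528
[0.4068 0.1215 0.0061]
[0.4137 0.1232 0.0046]
[0.4084 0.1143 0.0035]
btn [np.float64(0.060341642042540555), np.float64(0.05925585211560369), np.float64(0.06003673179334679), np.float64(0.06348050998288723)] [ 0.5727 -0.3413  0.062 ] [ 0.5696 -0.3422  0.062 ]
cup [0.8515 0.2815 0.0706] die [ 0.6822 -0.287   0.0343]
now 0.1 [ 0.2597 -0.5679  0.2216] [ 179.8874   -0.0046 -155.4381]
[-1.995  0.832  0.145] 0.479
[-3.306  2.175  0.148] 0.479
```

```bash
A='[[-1,0.66,0.03],0,-1]'
python3 -m crank '[[[-1,0.66,0.03],0,-1],[[-1,0.66,0.03],0,-1],[[-1,0.66,0.03],0,-1],[[-1,0.66,0.03],0,-1],[[-1,0.66,0.03],0,-1]]'
python3 -m crank '[[[-1,0.66,0.03],0,-1],[[-1,0.66,0.03],0,-1],[[-1,0.66,0.03],0,-1],[[-1,0.66,0.03],0,-1],[[-1,0.66,0.03],0,-1]]'
python3 -m crank '[[[-0.8,0.5,0.03],0.48,-1],[[-0.8,0.5,0.03],0.48,-1],[[-0.8,0.5,0.03],0.48,-1],[[-0.8,0.5,0.03],0.48,-1],[[-0.8,0.5,0.03],0.48,-1],[[-0.8,0.5,0.03],0.48,-1]]'
python3 - <<'E'
from h import *
plan([(.575,-.065,.2,-177)])
snap('wrist','w1'); snap('scene','s1'); print(r.state()['force'])
E
```

```text
time_s: 0.52
tool_pos: [0.3566, -0.4122, 0.2177]
tool_rot: [179.9, 0.0, -155.2]
force: [-0.2, -0.4, -0.6]
opening: 0.0615
grasp_force: 0.0
time_s: 0.93
tool_pos: [0.4522, -0.2601, 0.2132]
tool_rot: [180.0, 0.0, -155.2]
force: [0.8, -0.2, 0.1]
opening: 0.028
grasp_force: 0.0
time_s: 1.43
tool_pos: [0.5287, -0.1445, 0.2084]
tool_rot: [180.0, -0.1, -176.9]
force: [-0.3, -0.4, 0.0]
opening: 0.0003
grasp_force: 0.0
now 1.4333 [ 0.5287 -0.1445  0.2084] [ 179.9922   -0.0808 -176.8934]
[-0.337  0.513  0.055] 0.002
[-0.2049  0.2317 -0.1611]
```

View pics/w1.png

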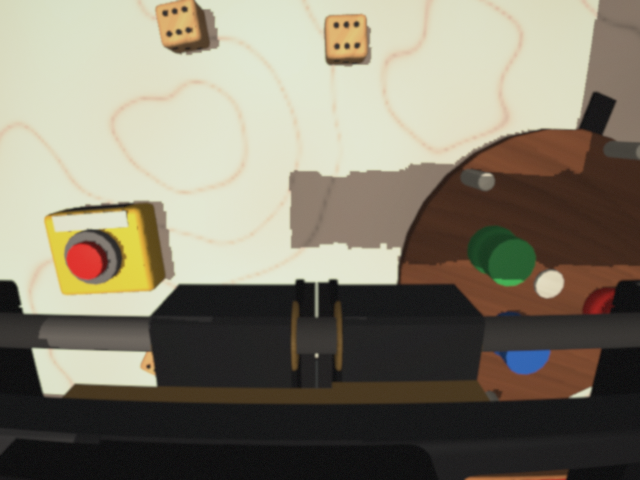

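```bash
python3 - <<'E'
from h import *
im,d,c=load('w1')
h=atz(c,549,285,.038);p=atz(c,600,95,.006);print('hub',h,'ptr',p,np.degrees(np.arctan2(*(p-h)[1::-1])))
print('post',atz(c,487,181,.076),'btn',atz(c,87,262,.06),'green',atz(c,511,261,.081),'origin',c['origin'])
plan([(.5827,-.061,.2,-178),(.5827,-.061,.053,-178)])
E
```

```text
hub [0.5762 0.0771 0.038 ] ptr [0.3997 0.1124 0.006 ] 168.68572342404823
post [ 0.4812 -0.0166  0.076 ] btn [ 0.5693 -0.3385  0.06  ] green [0.542  0.0114 0.081 ] origin [ 0.4567 -0.1485  0.3714]
now 1.5333 [ 0.5278 -0.1459  0.2087] [ 179.9975   -0.0637 -177.0396]
[-0.395  0.547  0.057] 0.021
[-0.396  0.546  1.037] 0.021
```

```bash
python3 -m crank '[[[-0.39,0.55,0.05],0.02,-1],[[-0.39,0.55,0.05],0.02,-1],[[-0.39,0.55,0.05],0.02,-1],[[-0.39,0.55,0.05],0.02,-1],[[-0.39,0.55,0.3],0.02,-1],[[-0.39,0.55,0.6],0.02,-1],[[-0.39,0.55,0.85],0.02,-1],[[-0.39,0.55,1],0.02,-1],[[-0.39,0.55,1],0.02,-1]]'
python3 - <<'E'
from h import *
C=np.array([.5778,.072]); 
def w(a): 
    t=np.radians(a); return (C[0]+.132*np.cos(t),C[1]+.132*np.sin(t),.054,a-90)
plan([w(a) for a in range(-84,-37,5)])
snap('side','sd2')
im,d,c=load('sd2');cv2.imwrite('pics/c2.png',cv2.resize(im[160:320,220:400,::-1],None,fx=3.5,fy=3.5))
E
```

```text
time_s: 2.28
tool_pos: [0.5773, -0.0621, 0.0536]
tool_rot: [-180.0, -0.7, -178.1]
force: [-0.9, 0.5, -0.2]
opening: 0.0009
grasp_force: 0.0
now 2.2833 [ 0.5773 -0.0621  0.0536] [-179.9683   -0.7211 -178.1018]
[-0.096  0.015 -0.004] -0.091
[-0.172  0.024 -0.005] -0.202
[-0.247  0.04  -0.006] -0.313
[-0.321  0.062 -0.007] -0.424
[-0.392  0.09  -0.008] -0.536
[-0.461  0.124 -0.009] -0.647
[-0.526  0.165 -0.009] -0.758
[-0.588  0.21  -0.01 ] -0.869
[-0.645  0.261 -0.011] -0.98
[-0.698  0.317 -0.012] -1.091
```

View pics/c2.png

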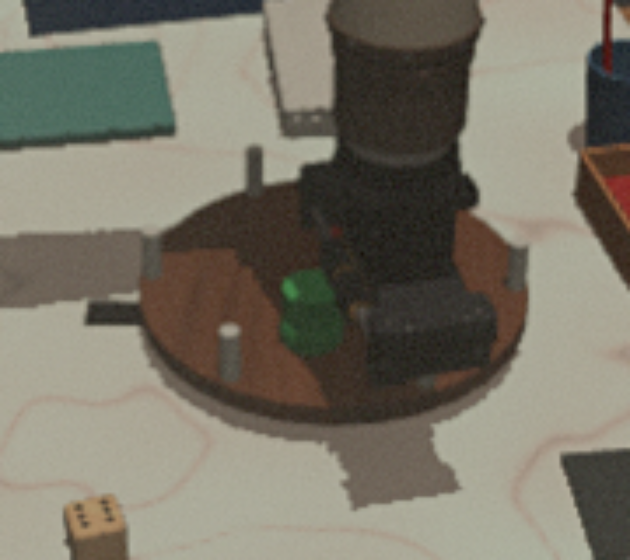

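The side crop shows the gripper lowered by the front-right rim, clear of the green jar at crop (310,310). Now I'll push along the arc.

```bash
python3 -m crank '[[[-0.05,0.007,0],-0.04,-1],[[-0.096,0.015,0],-0.091,-1],[[-0.135,0.019,0],-0.145,-1],[[-0.172,0.024,0],-0.202,-1],[[-0.21,0.032,0],-0.257,-1],[[-0.247,0.04,0],-0.313,-1],[[-0.285,0.05,0],-0.37,-1],[[-0.321,0.062,0],-0.424,-1],[[-0.357,0.075,0],-0.48,-1],[[-0.392,0.09,0],-0.536,-1],[[-0.428,0.107,0],-0.59,-1],[[-0.461,0.124,0],-0.647,-1]]'
python3 - <<'E'
from h import *
C=np.array([.5778,.072]); 
def w(a): 
    t=np.radians(a); return (C[0]+.132*np.cos(t),C[1]+.132*np.sin(t),.054,a-90)
plan([w(a) for a in np.arange(-57,-20,3)])
snap('scene','s2')
im,d,c=load('s2');cv2.imwrite('pics/c3.png',cv2.resize(im[165:300,245:425,::-1],None,fx=4,fy=4))
E
```

```text
time_s: 3.33
tool_pos: [0.6523, -0.0399, 0.0625]
tool_rot: [-179.9, 0.2, -148.7]
force: [0.4, 0.1, -0.2]
opening: 0.0001
grasp_force: 0.3
now 3.3333 [ 0.6523 -0.0399  0.0625] [-179.8809    0.2069 -148.7216]
[0.011 0.016 0.056] -0.038
[-0.035  0.018  0.057] -0.105
[-0.08   0.023  0.057] -0.172
[-0.126  0.031  0.057] -0.238
[-0.171  0.041  0.057] -0.305
[-0.215  0.053  0.057] -0.372
[-0.259  0.067  0.057] -0.438
[-0.302  0.084  0.057] -0.505
[-0.344  0.103  0.058] -0.572
[-0.385  0.124  0.058] -0.638
[-0.425  0.147  0.058] -0.705
[-0.463  0.172  0.058] -0.772
[-0.501  0.199  0.058] -0.838
```

View pics/c3.png

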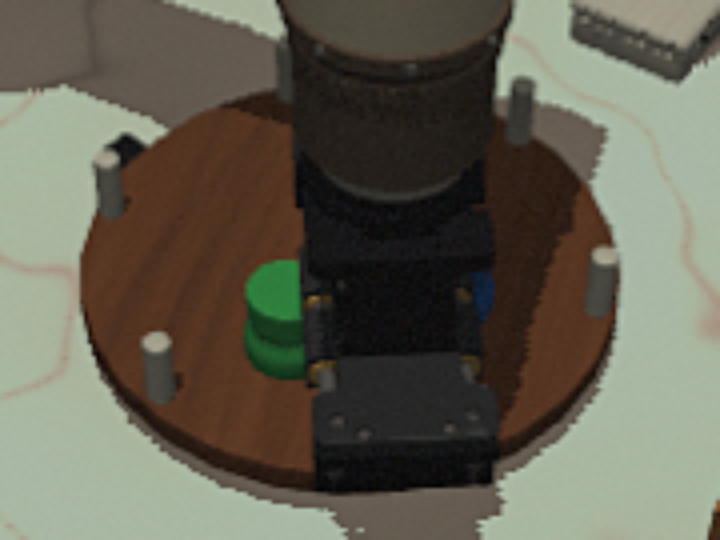

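The scene crop shows the platter has turned about 20–25°, with the green jar at (285,310) and clear of the gripper. I'll carry on.

```bash
python3 -m crank '[[[-0.035,0.018,0.05],-0.105,-1],[[-0.08,0.023,0.05],-0.172,-1],[[-0.126,0.031,0.05],-0.238,-1],[[-0.171,0.041,0.05],-0.305,-1],[[-0.215,0.053,0.05],-0.372,-1],[[-0.259,0.067,0.05],-0.438,-1],[[-0.302,0.084,0.05],-0.505,-1],[[-0.344,0.103,0.05],-0.572,-1],[[-0.385,0.124,0.05],-0.638,-1],[[-0.425,0.147,0.05],-0.705,-1],[[-0.463,0.172,0.05],-0.772,-1],[[-0.501,0.199,0.05],-0.838,-1]]'
python3 - <<'E'
from h import *
C=np.array([.5778,.072]); 
def w(a): 
    t=np.radians(a); return (C[0]+.132*np.cos(t),C[1]+.132*np.sin(t),.055,a-90)
plan([w(a) for a in np.arange(-21,7,3)])
E
```

```text
time_s: 4.38
tool_pos: [0.7007, 0.0247, 0.0543]
tool_rot: [-179.8, 0.1, -111.1]
force: [-0.6, -0.3, -0.6]
opening: 0.0011
grasp_force: 0.3
now 4.3833 [0.7007 0.0247 0.0543] [-179.8411    0.0708 -111.0511]
[-0.001 -0.002 -0.004] -0.001
[-0.047 -0.001 -0.004] -0.068
[-0.093  0.003 -0.004] -0.134
[-0.139  0.009 -0.004] -0.201
[-0.184  0.017 -0.004] -0.268
[-0.229  0.028 -0.004] -0.334
[-0.273  0.041 -0.004] -0.401
[-0.316  0.057 -0.004] -0.468
[-0.359  0.074 -0.004] -0.534
[-0.4    0.094 -0.004] -0.601
```

```bash
python3 -m crank '[[[-0.047,0,0],-0.068,-1],[[-0.093,0.003,0],-0.134,-1],[[-0.139,0.009,0],-0.201,-1],[[-0.184,0.017,0],-0.268,-1],[[-0.229,0.028,0],-0.334,-1],[[-0.273,0.041,0],-0.401,-1],[[-0.316,0.057,0],-0.468,-1],[[-0.338,0.065,0],-0.5,-1],[[-0.359,0.074,0],-0.534,-1],[[-0.359,0.074,0],-0.534,-1],[[-0.359,0.074,0],-0.534,-1]]'
python3 - <<'E'
from h import *
plan([])
im,d,c=snap('scene','s3');a=cv2.resize(im[165:300,245:425,::-1],None,fx=3.2,fy=3.2)
im,d,c=snap('side','sd3');b=cv2.resize(im[190:295,240:390,::-1],(576,403-0))[:,:]
im,d,c=snap('wrist','w3')
cv2.imwrite('pics/c4.png',np.hstack([cv2.resize(a,(400,300)),cv2.resize(im[:,:,::-1],(400,300))]))
E
```

```text
time_s: 5.3
tool_pos: [0.709, 0.0795, 0.0524]
tool_rot: [-179.9, 0.0, -87.1]
force: [-1.1, 0.4, -0.7]
opening: 0.0
grasp_force: 0.0
now 5.3 [0.709  0.0795 0.0524] [-179.9389    0.0156  -87.1341]
```

View pics/c4.png

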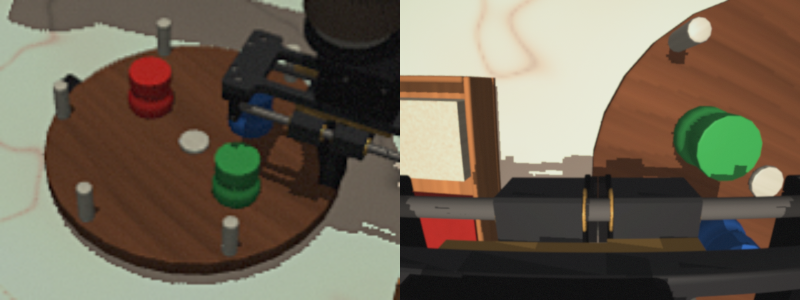

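The left crop shows red nearly at the front: its lid is at (150,72) and posts are at (164,23), (61,87), (83,187) and (230,222).

```bash
python3 - <<'E'
from h import *
im,d,c=load('s3');C=np.array([.5778,.072])
ang=lambda p:np.degrees(np.arctan2(*(p-C)[::-1]))
for u,v,z in [(150,72,.081),(238,158,.081),(164,22,.076),(61,87,.076),(83,187,.076),(230,221,.076)]:
    p=atz(c,245+u*.45,165+v*.45,z)[:2];print(p,np.linalg.norm(p-C),ang(p))
print([ang(atz(c,273,201,z)[:2]) for z in (.003,.006,.009)])
E
```

```text
[0.5175 0.0989] 0.06598505561543112 155.94903960062587
[0.6376 0.0391] 0.0682405005819374 -28.800851988250095
[0.4924 0.1727] 0.13203462232335386 130.32673926521522
[0.4519 0.0472] 0.12835365221436118 -168.87835226328053
[ 0.5338 -0.0492] 0.12890617472181087 -109.97639738464085
[ 0.6613 -0.0241] 0.127270606068388 -49.007523579038214
[np.float64(164.89263645470336), np.float64(165.5438892115881), np.float64(166.21323143992913)]
```

```bash
python3 - <<'E'
from h import *
C=np.array([.5778,.072])
ang=lambda p:np.degrees(np.arctan2(*(p-C)[::-1]))
for f in ('scene0','s3','side0','sd3'):
    im,d,c=load(f);hs=cv2.cvtColor(im,cv2.COLOR_RGB2HSV).astype(int)
    roi=np.zeros(d.shape,bool)
    if f[:2] in('sc','s3'): roi[180:290,265:400]=1
    else: roi[195:275,262:370]=1
    for n,m in (('red',((hs[...,0]<4)|(hs[...,0]>176))&(hs[...,1]>170)),('green',(abs(hs[...,0]-65)<14)&(hs[...,1]>100))):
        m=m&roi; v,u=np.nonzero(m)
        if len(u)<30: print(f,n,len(u));continue
        # whole-jar centre ~ z .0585
        a=atz(c,(u.min()+u.max())/2,(v.min()+v.max())/2,.0585)[:2]
        print(f,n,len(u),u.min(),u.max(),v.min(),v.max(),a,np.linalg.norm(a-C),ang(a))
E
```

```text
scene0 red 469 266 365 193 254 [0.5484 0.0549] 0.0340595154796248 -149.8094260158459
scene0 green 526 294 314 222 251 [0.5455 0.0126] 0.0675963304927753 -118.55497906402263
s3 red 460 267 362 190 251 [0.5425 0.0614] 0.03688809296951421 -163.3059714998474
s3 green 549 341 399 192 258 [0.6477 0.1029] 0.07638022081307638 23.84189338712144
side0 red 23
side0 green 148 301 316 237 260 [0.5444 0.0153] 0.06583037087316675 -120.5152361951996
sd3 red 73 282 297 219 236 [0.5167 0.1112] 0.07255191966887091 147.339843904709
sd3 green 200 335 351 226 248 [0.6374 0.0436] 0.06603519339450471 -25.471090053924158
```

```bash
python3 -m crank '[[[-0.03,0,0],-0.04,-1],[[-0.06,0.003,0],-0.08,-1],[[-0.09,0.005,0],-0.12,-1],[[-0.107,0.007,0],-0.15,-1],[[-0.107,0.007,0],-0.15,-1],[[-0.107,0.007,0],-0.15,-1],[[0,0,0],-0.15,-1],[[0,0,0],-0.15,-1],[[0,0,-0.5],-0.15,-1],[[0,0,-1],-0.15,-1],[[0,0,-1],-0.15,-1]]'
python3 -m crank '[[[0.5,-1,0],0,-1],[[0.5,-1,0],0,-1],[[0.5,-1,0],0,-1],[[0.5,-1,0],0,-1],[[0.5,-1,0],0,-1],[[0.5,-1,0],0,-1]]'
python3 - <<'E'
from h import *
plan([])
im,d,c=snap('scene','s4');snap('side','sd4')
cv2.imwrite('pics/c5.png',cv2.resize(im[165:300,245:425,::-1],None,fx=4.4,fy=4.4,interpolation=cv2.INTER_CUBIC))
E
```

```text
time_s: 6.37
tool_pos: [0.7083, 0.0785, 0.1772]
tool_rot: [179.9, -0.0, -80.4]
force: [1.0, 0.8, -0.4]
opening: 0.0005
grasp_force: 0.0
time_s: 6.87
tool_pos: [0.87, 0.0289, 0.1683]
tool_rot: [179.5, 0.0, -80.5]
force: [-0.5, -0.4, 0.3]
opening: 0.0004
grasp_force: 0.0
now 6.8667 [0.87   0.0289 0.1683] [179.5096   0.0388 -80.5214]
```

View pics/c5.png

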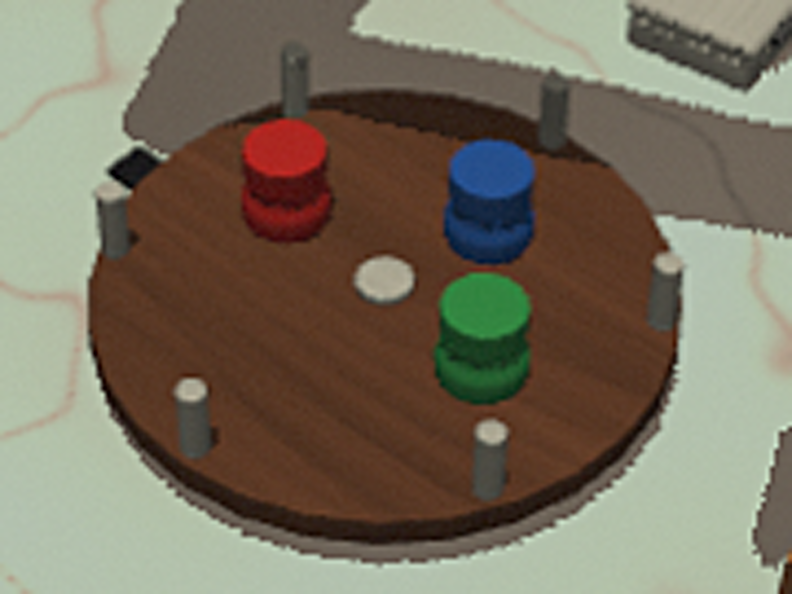

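The crop is unobstructed: the red lid is at (285,149), and the posts are at (294,50), (554,80), (668,262), (491,432), (192,389) and (112,191). The pointer end is centred at (123,159).

```bash
python3 - <<'E'
from h import *
im,d,c=load('s4')
g=lambda u,v,z: atz(c,245+u/4.4-.4,165+v/4.4-.4,z)[:2]
P=np.array([g(u,v,.076) for u,v in [(294,49),(554,80),(668,262),(491,432),(192,389),(112,190)]]);C=P.mean(0);print(C)
ang=lambda p:np.degrees(np.arctan2(*(p-C)[::-1]))
print([round(ang(p)%60,1) for p in P],[np.linalg.norm(p-C) for p in P])
print('red lid',g(285,149,.081),ang(g(285,149,.081)),'base',ang(g(287,217,.040)))
for q in [(108,171),(123,159),(138,147)]: print('ptr',g(*q,.006),ang(g(*q,.006)))
p=g(123,159,.006)-C;p/=np.linalg.norm(p);q=g(285,149,.081)-C;print('lat',p[0]*q[1]-p[1]*q[0],p@q)
plan([(.62,-.2,.17,-80.4)])
E
```

```text
[0.5758 0.0747]
[np.float64(17.6), np.float64(18.3), np.float64(17.6), np.float64(17.4), np.float64(17.9), np.float64(17.6)] [np.float64(0.13046109431071018), np.float64(0.12992185314313562), np.float64(0.12940700725218537), np.float64(0.1307511126969304), np.float64(0.12983588828015472), np.float64(0.12863448481179968)]
red lid [0.5134 0.0931] 163.60051445306232 base 166.02012158269983
ptr [0.4011 0.1058] 169.91895090015473
ptr [0.4031 0.1169] 166.24991422780923
ptr [0.4052 0.1282] 162.5716142866274
lat -0.0030070547942528635 0.06498405196628897
now 6.9667 [0.8687 0.0303 0.1755] [179.8806  -0.0219 -80.3742]
[1.236 1.891 0.041] 0.001
```

Red is about 3 mm off the pointer line, within the 12 mm limit. Next, the timer.

```bash
python3 -m crank '[[[0.65,0.95,0],0,-1],[[0.65,0.95,0],0,-1],[[0.65,0.95,0],0,-1],[[0.65,0.95,0],0,-1],[[0.65,0.95,0],0,-1],[[0.65,0.95,0],0,-1]]'
python3 -m crank '[[[0.65,0.95,0],0,-1],[[0.65,0.95,0],0,-1],[[0.65,0.95,0],0,-1],[[0.65,0.95,0],0,-1],[[0.65,0.95,0],0,-1],[[0.65,0.95,0],0,-1]]'
python3 - <<'E'
from h import *
plan([(.5705,-.341,.17,-80.4),(.5705,-.341,.08,-80.4)])
im,d,c=snap('scene','s5')
# button: red blob in timer area, depth
for f in ('s4','sd4'):
    im,d,c=load(f);hs=cv2.cvtColor(im,cv2.COLOR_RGB2HSV).astype(int)
    m=((hs[...,0]<8)|(hs[...,0]>172))&(hs[...,1]>160)
    b=(slice(365,410),slice(190,235)) if f=='s4' else (slice(345,375),slice(345,380))
    k=np.zeros_like(m);k[b]=m[b];v,u=np.nonzero(k);print(f,len(u),u.mean(),v.mean(),u.min(),u.max(),v.min(),v.max())
    Z=np.array([(np.array(c['origin'])+ray(c,float(x),float(y))*d[y,x]) for x,y in zip(u,v) if d[y,x]>0]);print(np.median(Z,0))
    for z in (.05,.055,.06): print(z,atz(c,u.mean(),v.mean(),z))
E
```

```text
time_s: 7.47
tool_pos: [0.7422, -0.0909, 0.1819]
tool_rot: [-179.7, -0.0, -80.4]
force: [1.6, 0.3, 0.6]
opening: 0.0006
grasp_force: 0.0
time_s: 7.97
tool_pos: [0.6201, -0.2098, 0.1793]
tool_rot: [-179.8, -0.1, -80.4]
force: [-0.2, -0.1, 1.4]
opening: 0.0004
grasp_force: 0.0
now 7.9667 [ 0.6201 -0.2098  0.1793] [-179.7963   -0.0663  -80.4079]
[0.807 0.472 0.061] -0.0
[0.806 0.474 0.661] -0.0
s4 324 209.570987654321 385.8888888888889 199 219 376 396
[ 0.5729 -0.3436  0.0594]
0.05 [ 0.5687 -0.3403  0.05  ]
0.055 [ 0.5709 -0.342   0.055 ]
0.06 [ 0.5732 -0.3437  0.06  ]
sd4 53 362.7169811320755 358.0188679245283 355 370 353 363
[ 0.5679 -0.3449  0.0621]
0.05 [ 0.5722 -0.3344  0.05  ]
0.055 [ 0.5706 -0.3386  0.055 ]
0.06 [ 0.569  -0.3428  0.06  ]
```

```bash
python3 -m crank '[[[0.8,0.475,0.06],0,-1],[[0.8,0.475,0.06],0,-1],[[0.8,0.475,0.06],0,-1],[[0.8,0.475,0.06],0,-1],[[0.8,0.475,0.3],0,-1],[[0.8,0.475,0.5],0,-1],[[0.8,0.475,0.66],0,-1],[[0.8,0.475,0.66],0,-1],[[0.8,0.475,0.66],0,-1]]'
python3 -m crank '[[[0,0,0],0,-1],[[0,0,0],0,-1]]'
python3 - <<'E'
from h import *
plan([(.571,-.341,.08,-80.4),(.571,-.341,.06,-80.4)])
im,d,c=snap('side','sd6');im2,_,_=snap('scene','s6')
cv2.imwrite('pics/c6.png',np.hstack([cv2.resize(im[300:420,300:440,::-1],(400,343)),cv2.resize(im2[330:450,140:280,::-1],(400,343))]))
E
```

```text
time_s: 8.77
tool_pos: [0.5721, -0.3381, 0.0767]
tool_rot: [179.9, 0.0, -80.2]
force: [0.1, -1.0, 1.6]
opening: 0.0003
grasp_force: 0.0
time_s: 8.93
tool_pos: [0.5733, -0.3394, 0.0801]
tool_rot: [-179.8, -0.2, -80.2]
force: [-0.9, 0.4, -0.7]
opening: 0.0003
grasp_force: 0.0
now 8.9333 [ 0.5733 -0.3394  0.0801] [-179.7668   -0.1572  -80.231 ]
[0.008 0.017 0.001] 0.004
[0.008 0.018 0.134] 0.004
```

View pics/c6.png

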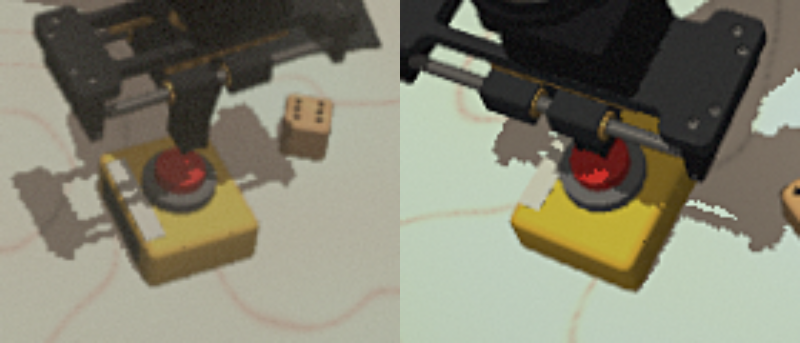

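Both crops show the shut fingers right over the red button. I'll press in small steps and watch the force.

```bash
python3 -m crank '[[[0.005,0.015,0.06],0,-1],[[0.005,0.015,0.11],0,-1],[[0.005,0.015,0.14],0,-1],[[0.005,0.015,0.14],0,-1]]'
python3 -m crank '[[[0,0,0.02],0,-1],[[0,0,0.02],0,-1],[[0,0,0.02],0,-1]]'
python3 -m crank '[[[0,0,0.015],0,-1],[[0,0,0.015],0,-1],[[0,0,0.015],0,-1]]'
```

```text
time_s: 9.37
tool_pos: [0.5687, -0.3406, 0.0558]
tool_rot: [180.0, 0.0, -80.3]
force: [-0.4, 1.9, 3.8]
opening: 0.0006
grasp_force: 2.0
time_s: 9.62
tool_pos: [0.5688, -0.3406, 0.0545]
tool_rot: [180.0, -0.0, -80.3]
force: [-1.0, 1.1, 5.8]
opening: 0.0007
grasp_force: 2.8
time_s: 9.87
tool_pos: [0.5688, -0.3406, 0.0543]
tool_rot: [180.0, -0.1, -80.3]
force: [-3.5, 4.2, 13.8]
opening: 0.0004
grasp_force: 6.9
```

The force jumped to 13.8 N with no further travel, so the button is fully down. Releasing.

```bash
python3 -m crank '[[[0,0,0],0,-1],[[0,0,0],0,-1],[[0,0,-0.1],0,-1],[[0,0,-0.3],0,-1],[[0,0,-0.8],0,-1],[[0,0,-0.8],0,-1],[[0,0,-0.8],0,-1],[[0,0,-0.8],0,-1]]'
python3 -m crank '[[[1,0,0],0,-1],[[1,0,0],0,-1],[[1,0,0],0,-1],[[1,0,0],0,-1],[[1,0,0],0,-1],[[1,0,0],0,-1],[[1,0,0],0,-1]]'
python3 - <<'E'
from h import *
im,d,c=snap('scene','s7'); cv2.imwrite('pics/s7v.png',im[:,:,::-1])
E
```

```text
time_s: 10.53
tool_pos: [0.57, -0.3409, 0.1739]
tool_rot: [-179.7, -0.1, -80.3]
force: [-0.5, 0.1, -0.6]
opening: 0.0005
grasp_force: 0.0
time_s: 11.12
tool_pos: [0.5934, -0.4876, 0.169]
tool_rot: [179.8, 0.2, -80.3]
force: [0.4, 0.2, -0.0]
opening: 0.0006
grasp_force: 0.0
```

View pics/s7v.png

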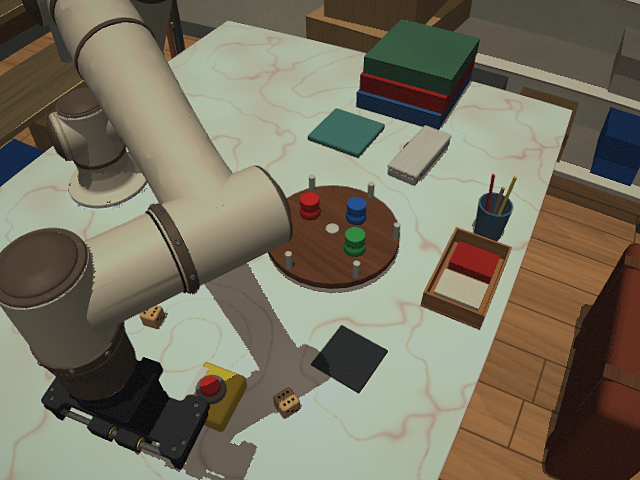

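The red jar is still at the front at (310,205). The timer is in place with its button up at (210,386), and nothing else has moved.

```bash
python3 -c "
from cell import r
print(r.hand_in())"
```

```text
the job is handed in; nothing more can be done
None
```

I turned the platter until the red jar stood about 3 mm off the pointer line (limit 12 mm), then pressed the timer button fully down and released it; the last picture showed nothing else disturbed, and I've handed the job in, but no verdict came back.

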